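Index and lock the model turntable

ROBOT

A 6-joint arm with a two-finger parallel gripper is mounted at the origin on the work surface. World frame = base frame: x ahead of the robot, y to its left, z up, the work surface at z = 0. Lengths are in m, angles in rad, forces in N, time in s.
With the tool pointing down it reaches from about 0.375 to 0.975 m from the base axis. Payload 3.8 kg.
Tool frame: the origin (TCP) lies at the very end of the fingers, on their centre line; the grasp point (between the pads) lies 19 mm behind it; z points along the fingers, y is the direction in which the jaws open and shut (so a half turn about z gives the same grasp; the last joint's range is limited). The gripper opens to 85 mm and grips with 20 to 120 N. Pads are 22 mm wide; open, the fingers measure 114 mm over their backs; the gripper's body (76 mm by 85 mm) begins 54 mm behind the grasp point. The pads swing forward as they close: fully open they stand 13 mm farther back than shut.
Start: joints at [-1.206, 0.264, 1.604, -0, 1.274, -0.037], TCP at [0.264, -0.621, 0.199] pointing down, gripper open.
Joint ranges: [-2.63, 2.63], [-0.94, 2.18], [0.31, 2.57], [-1.31, 4.45], [0, 2.66], [-2.55, 2.55]. Speed limits (rad/s): [2.57, 2.57, 3.14, 3.14, 3.14, 3.14].

INTERFACE

Orientations are given as a rotation vector (axis times angle).
In Python, from workcell import status, read_camera, camera_info, order gives the robot as it stands.
- The arm moves only by the tool move_arm, never from a script. Its argument "deltas" is a list of rows, each a list of 3 entries, a list of its own where there are three numbers: the turn, a rotation vector about the world's x, y, z as a fraction of full scale, then the shift along the world's x, y, z as a fraction of full scale, then the closure, from -1 (fully open) to 1 (shut), so that 0 is half open. A call has 1 to 20 rows; each row is the pose to reach, as a shift and turn from the pose commanded when the call began; what a row does not reach only later rows make up. Full scale, the value 1, is 0.1 m for a shift and pi/2 rad for a turn. A row lasts 1/8 s, in which the tool goes at most 62.5 mm and 10.7 degrees, less where a joint would pass 70% of its speed; a pose out of reach is approached as far as the arm can. A call with a number of a shift or a turn outside -1 to 1 is refused whole. A call with a gripper value outside its range is refused whole. The fingers move at their own pace and stop on an object; "grip_force" is the grip in N (left out, the last holds). Time passes only in rows, so rows that repeat a pose let the fingers close. It gives the time, the measured TCP pose, the force and the opening at its end, in the units of the state.
- status.read_state(): the state, without advancing time (a new reading comes with each control period).
- read_camera(name): name is "side" or "top"; returns (picture, depth): 384x512x3 uint8, red, green, blue; 384x512 float32, m along the optical axis (not along the pixel's ray), 0 where there is no reading.
- camera_info(name): a dict with "K" (3x3 intrinsics, pixels), "R" (3x3) and "t" (3): a world point X has camera coordinates R X + t. Camera axes: x right, y down, z forward; pixel columns grow to the right and rows downward; lengths in m; the calibration is good to about 2 mm. A picture is of the moment at which its call begins. camera_info takes no time and is no camera call.
- order.finish_job(): hands the job in, once; it reports no verdict.
The state is a dict: "time": time; "q": joint angles; "joint_vel": joint speeds; "joint_torque": joint torques, N m; "tool_pos": TCP position; "tcp_rot": TCP orientation; "wrist_force": force on the tool from outside, world axes, zero at the start; "torque": the same for the moment, N m; "width": opening from 0.0 (shut) to 1.0 (fully open).
Only numpy, scipy, OpenCV 4.12 (cv2) and the standard library are available. Lean on these libraries where they do the work, as an engineer would, in place of code of your own. Each camera call takes 0.05 s, during which the arm holds its last target. There are 200 camera calls.

TASK

Gently push one of the turntable's raised spokes round until its pin hole lines up with the fixed index mark and let it come to rest there; only then fetch the index pin from its stand and put it through the hole, feeling lightly to either side for the hidden socket below, until the pin is fully home with its shoulder on the disc, and let go. Do it all with a light hand: never lean on or knock the stage or the pin with more than about 2 kg (20 N), and leave the other things on the bench where they are.

Things in the scene. Friction and masses are not known exactly. Their poses are not given: they have to be found in the camera images.
- base: Heavy fixed round foot of the stage, dark steel, 240 mm across, with a raised rim; origin at the centre of its underside on the bench, on the turntable's axis; z up; its -x axis points from the axis to the index mark. Hidden between foot and disc is a fixed steel block, flat top 24 mm above the bench, with one 11.5 mm socket, 16 mm deep, exactly 80 mm from the axis.
- mark (a point): The index mark: a fixed upright post 12 x 12 mm at the foot's rim, flush with the disc's top, with a 3 mm wide white ridge on it. The point is on the post's inner side, 121 mm from the axis, 34 mm above the bench. It shows only roughly where the hidden socket is: the socket lies up to 0.22 rad (18 mm) along the arc to either side of it, and is not measured.
- turntable (a joint): Turntable's angle about the vertical axis through base's origin, rad, counterclockwise from above positive, 0 when the pin hole lies exactly on the line from the axis to the mark. Starts at 0.7 to 1.4, so it must be turned clockwise. It turns freely with a light drag of about 0.14 N m, stays where it is left and coasts on if struck.
- disc (a point): Centre of the turntable's top face, on its axis, 34 mm above the bench; turns with it. The turntable is a twelve-sided aluminium disc about 212 mm across and 8 mm thick, with a stone dental cast fixed at its centre (86 mm across on its pad, top 71 mm above the bench).
- spoke (a point): Middle of the top edge of the spoke opposite the pin hole, 77 mm from the axis, 60 mm above the bench. Three such raised radial spokes stand on the disc, at 90, 180 and 270 degrees from the pin hole: upright bars 10 mm thick and 26 mm high, running from 50 to 104 mm from the axis. Push any of them sideways.
- hole (a point): Centre of the pin hole's mouth in the disc's top face, 80 mm from the axis, 34 mm above the bench; a 11.5 mm through hole; a short black line runs from it to the rim. A pin in the hole but beside the hidden socket stands on the block, its shoulder 14 mm above the disc; in light contact it can be shifted along the arc, taking the turntable with it, until it drops.
- stand: Fixed black block 60 x 60 x 30 mm with a 11.5 mm hole through its middle, in which the pin waits, to the robot's left or right; origin at the centre of its underside.
- pin: Index pin, 60 g, upright: steel shank 10 mm across, 24 mm long, tip bevelled to 7.6 mm over the last 1.5 mm; above it a black round grip 16 mm across, 42 mm tall, whose underside is the shoulder. Origin at the shank's lower end, z up along the pin. In the stand the origin is 6 mm above the bench; fully home in the stage (shoulder on the disc) 10 mm; standing on the hidden block 24 mm.
- bur_block: Fixed aluminium block 60 x 60 x 30 mm with twelve small burs standing in it (49 mm tall in all), on the other side from the stand; origin at the centre of its underside; not to be used.
- jar: Loose closed jar, 56 mm across, 65 mm tall, origin under its centre; leave alone.
- cast: Loose stone dental cast, 72 mm across, 33 mm tall, origin under its centre; leave alone.
- spatula: Loose small spatula lying flat, 170 mm long; leave alone.
- brush: Loose small brush lying flat, 160 mm long; leave alone.
- dish: Loose white bowl, 70 mm across, 22 mm tall, origin under its centre; leave alone.
- glaze: Loose small bottle, 36 mm across, 75 mm tall, origin under its centre; leave alone.

How it is judged:
On the way:
1. the pin hole is lined up with the mark (within 0.1 rad, 8 mm) and the turntable at rest, while the pin is still in its stand (value of joint turntable between -0.1 and 0.1 rad and velocity of joint turntable between -0.05 and 0.05 rad/s and distance of pin from where it was at the start of the episode below 0.01 m), for 0.3 s.
At the end, for the whole second after the job is handed in: The pin stands upright (within 0.08 rad) through the disc's hole (within 4 mm of its centre), shoulder on the disc to within 2 mm (origin no more than 12 mm above the bench), thus down in the hidden socket with the turntable within 0.28 rad of the mark; pin released, everything at rest (value of joint turntable between -0.28 and 0.28 rad and z of pin in the frame of base below 0.012 m and horizontal distance between pin and hole below 0.004 m and angle between pin's own z axis and vertical below 0.08 rad and linear speed of pin below 0.02 m/s and velocity of joint turntable between -0.03 and 0.03 rad/s); the robot touches nothing.
It fails at once if the pin is pressed against the stage with more than 30 N (contact force between pin and base above 30 N).
It fails at once if the robot presses or knocks the stage with more than 30 N (contact force between any of the fingers, the arm and base above 30 N).
It fails at once if another thing on the bench is moved more than 20 mm (distance of any of jar, cast, spatula, brush, dish, glaze from where it was at the start of the episode above 0.02 m).
It also fails if it takes over 72 s, if anything falls off the work surface, if the arm or the gripper's body presses on something with over 40 N, if the wrist force passes 120 N, or if a joint passes its speed limit or range.

## Working session

There is one attempt and no reset: what is moved stays moved. The work goes in short steps, Python scripts to look and compute and a tool call to move; the robot and the scene stay as the last step left them, time stands still between calls to the robot, and variables do not carry over. Pictures are saved under pics/ and viewed, about 8 in all and at most 12, crops included, and the job is handed in when it is done.

Besides the shell and the picture viewer there is one more tool, called after "Request:" as name(argument=value, ...), one argument or row to a line, values as JSON. move_arm: Moves the arm, as the interface text tells. Its arguments: {"type":"object","properties":{"deltas":{"type":"array","items":{"type":"array"}},"grip_force":{"type":"number"}},"required":["deltas"]}

```bash
mkdir -p pics; ls; cat > h.py <<'E'
import numpy as np, cv2
from workcell import status, read_camera, camera_info, order
def snap(n,f,crop=None,s=1):
    p,d=read_camera(n); np.savez(f'pics/{f}.npz',p=p,d=d)
    q=p[...,::-1]
    if crop: a,b,c,e=crop; q=q[b:e,a:c]
    cv2.imwrite(f'pics/{f}.png',cv2.resize(q,None,fx=s,fy=s,interpolation=cv2.INTER_CUBIC)); return p,d
def ray(n,u,v,z=None,dep=None):
    c=camera_info(n);K,R,t=map(np.array,(c['K'],c['R'],c['t']))
    r=R.T@np.linalg.solve(K,[u,v,1]); o=-R.T@t
    return o+r*(dep if dep is not None else (z-o[2])/r[2])
def proj(n,X):
    c=camera_info(n);K,R,t=map(np.array,(c['K'],c['R'],c['t']))
    p=K@(R@np.array(X)+t); return p[:2]/p[2]
E
python3 - <<'E'
from h import *
print(status.read_state())
snap('top','t0',s=1.5);snap('side','s0',s=1.5)
for n in('top','side'):print(n,camera_info(n))
E
```

```text
pics
{'time': 0.0, 'q': array([-1.20590185e+00,  2.64769240e-01,  1.60535618e+00, -5.31766060e-06,
        1.27373322e+00, -3.68897939e-02]), 'joint_vel': array([-0.00052115,  0.00073468,  0.00086194,  0.00027626, -0.00059769,
        0.0004555 ]), 'joint_torque': array([ 9.21332248e-04, -5.15106225e+01, -3.67314398e+01, -2.59738208e-04,
        1.28070154e-02, -6.38596632e-06]), 'tool_pos': array([ 0.26368094, -0.62049052,  0.19756092]), 'tcp_rot': array([-3.07622157e+00, -6.26441187e-01,  5.88595690e-04]), 'wrist_force': array([-0.65157368, -0.13309507,  0.08253649]), 'torque': array([-0.00482036,  0.00562271, -0.00801644]), 'width': 1.000700379198017}
top {'K': array([[397.98175462,   0.        , 250.28881038],
       [  0.        , 397.98175462, 191.27947712],
       [  0.        ,   0.        ,   1.        ]]), 'R': array([[-0.0094976 , -0.9999373 , -0.00593263],
       [-0.98242497,  0.01043698, -0.18636591],
       [ 0.18641614,  0.00405833, -0.98246249]]), 't': array([-0.00235348,  0.5947056 ,  0.99709159])}
side {'K': array([[409.47012929,   0.        , 253.0468787 ],
       [  0.        , 409.47012929, 193.33011496],
       [  0.        ,   0.        ,   1.        ]]), 'R': array([[-0.92120757, -0.38891589,  0.01100165],
       [-0.2641064 ,  0.60431284, -0.7517006 ],
       [ 0.28569987, -0.69537789, -0.65941274]]), 't': array([0.5119228 , 0.19841581, 1.05908396])}
```

View pics/t0.png

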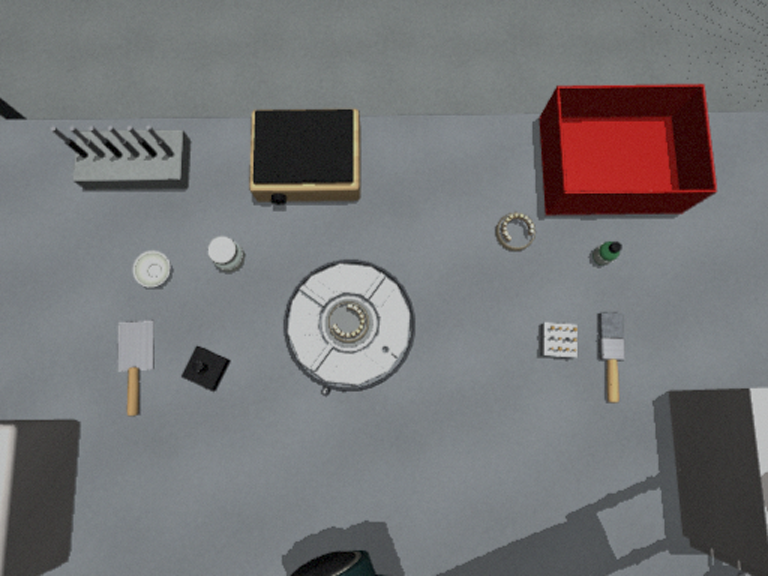

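View pics/s0.png

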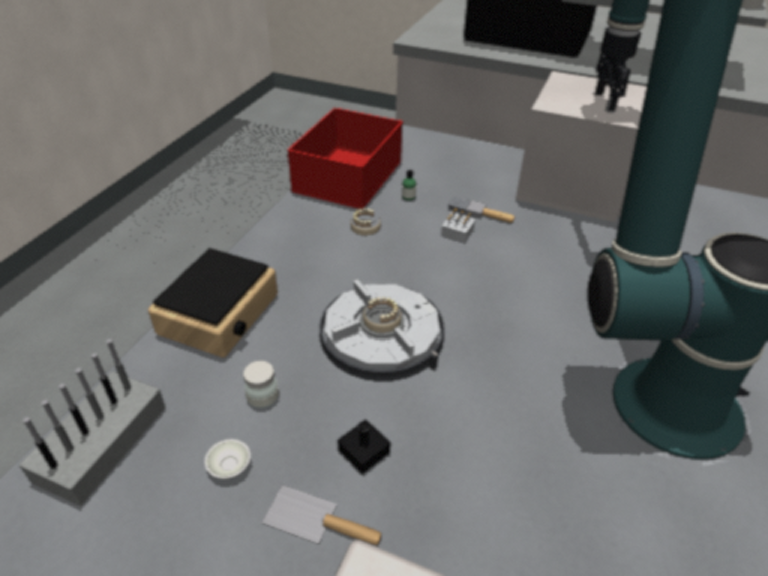

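The top view shows the stage at about (349,325), the mark post at (325,391), the hole at (385,349) and the stand with the pin at (206,368), all in 1.5x pixels. Next I'll enlarge the stage and stand.

```bash
python3 - <<'E'
import cv2
a=cv2.imread('pics/t0.png')
import numpy as np
p=np.load('pics/t0.npz')['p'][...,::-1]
cv2.imwrite('pics/c0.png',cv2.resize(p[165:270,115:285],None,fx=4.7,fy=4.7,interpolation=cv2.INTER_CUBIC))
E
```

```text
(no output)
```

View pics/c0.png

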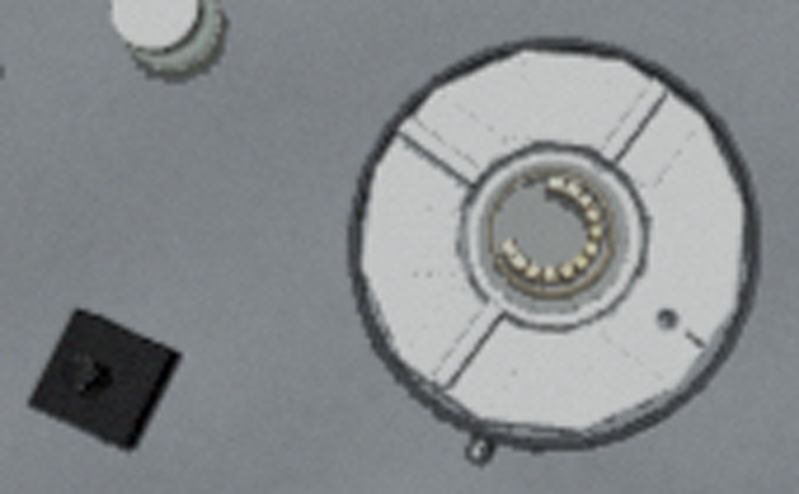

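```bash
python3 - <<'E'
from h import *
def cloud(n,f):
    d=np.load(f'pics/{f}.npz')['d']; c=camera_info(n);K,R,t=map(np.array,(c['K'],c['R'],c['t']))
    v,u=np.indices(d.shape); P=np.stack([(u-K[0,2])/K[0,0],(v-K[1,2])/K[1,1],np.ones(d.shape)],-1)*d[...,None]
    return (P-t)@R, d
f=lambda a,b,z:ray('top',115+(a+.5)/4.7-.5,165+(b+.5)/4.7-.5,z)
h=f(668,320,.034);m=f(481,448,.034);print('hole',h,'mark',m,'line',f(703,345,.034))
for n,fn in(('top','t0'),('side','s0')):
    P,d=cloud(n,fn)
    P=P[d>0]
    C0=f(553,237,.034)
    S=P[np.hypot(*(P[:,:2]-C0[:2]).T)<.15]
    T=S[abs(S[:,2]-.034)<.004]; print(n,'discz',np.median(T[:,2]))
    c,r=cv2.minEnclosingCircle(T[:,:2].astype(np.float32)); print('disc',c,r,len(T))
    U=S[(S[:,2]>.052)&(S[:,2]<.067)]; U=U[np.hypot(*(U[:,:2]-np.array(c)).T)>.05]
    V=U[:,:2]-np.array(c);print('spoke angles',len(U)); a=np.degrees(np.arctan2(V[:,1],V[:,0])); print(np.histogram(a,np.arange(-180,181,10)))
    s0=f(105,380,.03); W=P[np.hypot(*(P[:,:2]-s0[:2]).T)<.06]
    for z,e in((.03,.004),(.072,.004)):
        Q=W[abs(W[:,2]-z)<e]; print('stand z',z,len(Q),Q.mean(0),cv2.minAreaRect(Q[:,:2].astype(np.float32)))
c=np.array(C0)
E
```

```text
hole [ 0.48696215 -0.02425694  0.034     ] mark [0.41685608 0.08076403 0.034     ] line [ 0.47273735 -0.04375645  0.034     ]
top discz 0.03465797190028214
disc (0.5244308710098267, 0.044555142521858215) 0.1203022301197052 3531
spoke angles 232
(array([ 0,  0,  0,  0,  0,  0,  0,  0,  0,  0,  0,  0,  0,  0, 82,  0,  0,
        0,  0,  0,  0,  3, 77,  1,  0,  0,  0,  0,  0,  0,  0, 20, 49,  0,
        0,  0]), array([-180, -170, -160, -150, -140, -130, -120, -110, -100,  -90,  -80,
        -70,  -60,  -50,  -40,  -30,  -20,  -10,    0,   10,   20,   30,
         40,   50,   60,   70,   80,   90,  100,  110,  120,  130,  140,
        150,  160,  170,  180]))
stand z 0.03 455 [0.45703522 0.29506493 0.03054503] ((0.4578617811203003, 0.296131432056427), (0.06156700477004051, 0.060121119022369385), 65.71772003173828)
stand z 0.072 32 [0.45728356 0.29516498 0.07208048] ((0.45696496963500977, 0.29527997970581055), (0.012790928594768047, 0.013167656026780605), 1.8666574954986572)
side discz 0.03389789892045203
disc (0.5218914747238159, 0.04610319808125496) 0.12086121737957001 2228
spoke angles 210
(array([ 0,  0,  0,  0,  0,  0,  0,  0,  0,  0,  0,  0,  0,  0, 54,  5,  0,
        0,  0,  0,  0,  2, 75,  8,  0,  0,  0,  0,  0,  0,  0, 41, 25,  0,
        0,  0]), array([-180, -170, -160, -150, -140, -130, -120, -110, -100,  -90,  -80,
        -70,  -60,  -50,  -40,  -30,  -20,  -10,    0,   10,   20,   30,
         40,   50,   60,   70,   80,   90,  100,  110,  120,  130,  140,
        150,  160,  170,  180]))
stand z 0.03 496 [0.45440745 0.30351004 0.03017201] ((0.45641449093818665, 0.2985832691192627), (0.06264763325452805, 0.062072478234767914), 65.13414001464844)
stand z 0.072 36 [0.45559385 0.29984257 0.07144139] ((0.45512858033180237, 0.2991722822189331), (0.013715964742004871, 0.0136267626658082), 24.100370407104492)
```

```bash
cat >> h.py <<'E'
def cloud(n,d):
    c=camera_info(n);K,R,t=map(np.array,(c['K'],c['R'],c['t']))
    v,u=np.indices(d.shape); P=np.stack([(u-K[0,2])/K[0,0],(v-K[1,2])/K[1,1],np.ones(d.shape)],-1)*d[...,None]
    return ((P-t)@R)[d>0]
from scipy.optimize import least_squares
def stage(n,d,c0=(.5235,.0455),fix=False):
    """fit axis c and angle of the cross of spokes from points on spoke tops"""
    P=cloud(n,d); S=P[np.hypot(*(P[:,:2]-c0).T)<.115]; U=S[(S[:,2]>.056)&(S[:,2]<.064)]
    U=U[np.hypot(*(U[:,:2]-c0).T)>.052][:,:2]
    def res(p):
        V=U-(c0 if fix else p[1:]); a=p[0]; e=np.array([np.cos(a),np.sin(a)]); f=np.array([-e[1],e[0]])
        return np.minimum(abs(V@e),abs(V@f))
    best=min((least_squares(res,np.r_[a,c0],loss='soft_l1',f_scale=.003) for a in np.arange(0,1.57,.2)),key=lambda r:r.cost)
    return best.x,U,np.abs(best.fun).mean()
E
python3 - <<'E'
from h import *
for n,f in(('top','t0'),('side','s0')):
    d=np.load(f'pics/{f}.npz')['d']; x,U,r=stage(n,d); print(n,np.degrees(x[0])%90,x[1:],r,len(U))
    V=U-x[1:];a=np.degrees(np.arctan2(V[:,1],V[:,0]))
    for k in np.unique(np.round(a/30)): 
        s=abs(a-30*k)<15; print(30*k,np.median(a[s]),s.sum(),np.hypot(*V[s].T).min(),np.hypot(*V[s].T).max())
    # dish rim/foot points and post
    P=cloud(n,d); R=np.hypot(*(P[:,:2]-x[1:]).T); Q=P[(R>.118)&(R<.14)&(P[:,2]>.029)&(P[:,2]<.039)]
    print('post',Q.mean(0) if len(Q) else 0,len(Q))
    T=P[(R<.13)&(abs(P[:,2]-.034)<.002)]; print(cv2.minEnclosingCircle(T[:,:2].astype(np.float32)))
E
```

```text
top 53.366280150793926 [0.53430939 0.03988671] 0.002580586803648239 210
-30.0 -36.63611335986939 75 0.0503541924063582 0.102929228209508
60.0 53.21965825708305 75 0.05045678412072184 0.10312495686430405
150.0 143.34672887278555 60 0.0644006054757265 0.10362662726205042
post [0.41639178 0.08166523 0.03466667] 19
((0.5237572193145752, 0.042566221207380295), 0.11896021664142609)
side 53.21261423475683 [0.5319111  0.04428696] 0.002797795129417098 163
-30.0 -37.023637846017955 47 0.052092061497963374 0.10450161368526979
60.0 53.64297060483058 67 0.05133449321967742 0.10272479647201505
150.0 143.39304625490826 49 0.05958941310575886 0.10131458396893439
post [0.41374218 0.0865202  0.0342115 ] 21
((0.5211981534957886, 0.04287732392549515), 0.12021677196025848)
```

The spoke fit gives the axis at about (0.533, 0.042), and the spokes run from 50 to 104 mm, which agrees with the text. The hole sits at 233° and 80 mm, the mark at 160.5°, so the turntable angle is about 1.27 rad. The pin is at about (0.4567, 0.2973). Now I'll move over to the counterclockwise side of the spoke at 143°.

Request:
move_arm(
  deltas=[
    [[0, 0, 0.11], [0.09, 0.33, 0], 1],
    [[0, 0, 0.22], [0.18, 0.65, 0], 1],
    [[0, 0, 0.333], [0.27, 0.98, 0], 1],
    [[0, 0, 0.333], [0.27, 0.98, 0], 1],
  ],
  grip_force=20,
)

```text
time: 0.6
tool_pos: [0.2961, -0.5289, 0.2076]
tcp_rot: [2.791, 1.395, 0.004]
wrist_force: [15.3, -9.5, 12.3]
width: 0.144
```

Request:
move_arm(
  deltas=[
    [[0, 0, 0], [0.13, 0.49, 0], 1],
    [[0, 0, 0], [0.27, 0.98, 0], 1],
  ],
)

```text
time: 0.85
tool_pos: [0.3181, -0.4243, 0.199]
tcp_rot: [2.812, 1.4, 0.001]
wrist_force: [1.2, 0.6, -0.1]
width: -0.002
```

Request:
move_arm(
  deltas=[
    [[0, 0, 0], [0.13, 0.49, 0], 1],
    [[0, 0, 0], [0.27, 0.98, 0], 1],
  ],
)

```text
time: 1.1
tool_pos: [0.3449, -0.3254, 0.1984]
tcp_rot: [-2.812, -1.401, -0.0]
wrist_force: [0.5, -0.3, -0.3]
width: 0.002
```

Request:
move_arm(
  deltas=[
    [[0, 0, 0], [0.13, 0.49, 0], 1],
    [[0, 0, 0], [0.27, 0.98, 0], 1],
  ],
)

```text
time: 1.35
tool_pos: [0.3718, -0.2275, 0.1985]
tcp_rot: [-2.812, -1.401, 0.0]
wrist_force: [0.4, -0.0, 0.5]
width: -0.002
```

Request:
move_arm(
  deltas=[
    [[0, 0, 0], [0.13, 0.49, 0], 1],
    [[0, 0, 0], [0.27, 0.98, 0], 1],
  ],
)

```text
time: 1.6
tool_pos: [0.3988, -0.1296, 0.1986]
tcp_rot: [-2.812, -1.401, -0.0]
wrist_force: [0.0, 0.8, 0.3]
width: 0.004
```

Request:
move_arm(
  deltas=[
    [[0, 0, 0], [0.13, 0.49, 0], 1],
    [[0, 0, 0], [0.27, 0.98, 0], 1],
    [[0, 0, 0], [0.27, 0.98, 0], 1],
  ],
)

```text
time: 1.98
tool_pos: [0.4261, -0.0303, 0.1986]
tcp_rot: [-2.807, -1.409, 0.0]
wrist_force: [0.0, -0.1, -0.3]
width: -0.003
```

Request:
move_arm(
  deltas=[
    [[0, 0, 0], [0.12, 0.47, 0], 1],
    [[0, 0, 0], [0.24, 0.94, 0], 1],
    [[0, 0, 0], [0.24, 0.94, -0.4], 1],
    [[0, 0, 0], [0.24, 0.94, -0.8], 1],
    [[0, 0, 0], [0.24, 0.94, -0.9], 1],
  ],
)

```text
time: 2.6
tool_pos: [0.4471, 0.0596, 0.1058]
tcp_rot: [-2.81, -1.4, 0.01]
wrist_force: [-0.5, -1.5, -0.1]
width: 0.003
```

Request:
move_arm(
  deltas=[
    [[0, 0, 0], [0, 0, -0.25], 1],
    [[0, 0, 0], [0, 0, -0.45], 1],
    [[0, 0, 0], [0, 0, -0.6], 1],
    [[0, 0, 0], [0, 0, -0.62], 1],
    [[0, 0, 0], [0, 0, -0.62], 1],
  ],
)

```text
time: 3.22
tool_pos: [0.4506, 0.0606, 0.0476]
tcp_rot: [2.812, 1.401, 0.001]
wrist_force: [-0.7, -0.5, 0.0]
width: -0.0
```

```bash
python3 - <<'E'
from h import *
print(status.read_state()['tool_pos'])
snap('side','s1',(200,170,310,260),6)
E
```

```text
[0.45064151 0.06060292 0.0475507 ]
```

View pics/s1.png

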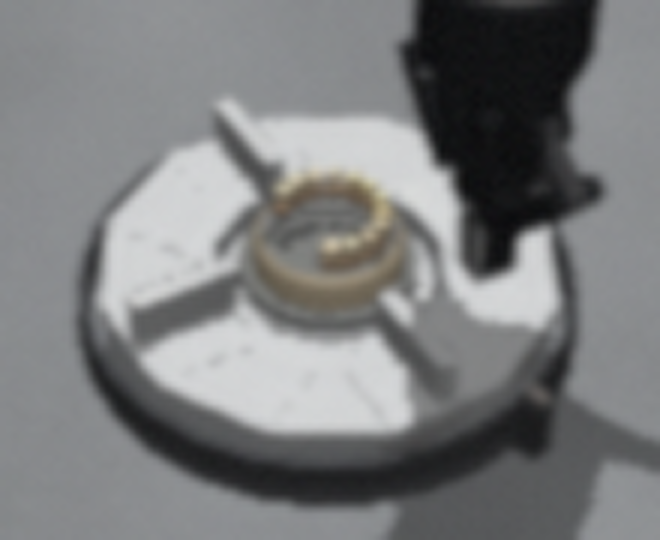

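The finger tip, at about crop (485,270), hangs clear between the spoke and the hole, roughly 13 mm above the disc. Now to work out the arc rows.

```bash
cat > arc.py <<'E'
from h import *
A=np.array([.533,.042])
def pos(phi,off,r=.078):
    p=np.radians(phi);e=np.array([np.cos(p),np.sin(p)]);t=np.array([-e[1],e[0]]); return A+r*e+off*t
def rows(seq,p0,yaw0,z=0,c=1):
    print([[[0,0,round((f-yaw0)/90,3)],[*np.round((pos(f,o)-p0)*10,3).tolist(),z],c] for f,o in seq])
E
python3 - <<'E'
from arc import *
p0=np.array([.4506,.0606])
seq=[(143.4,o) for o in(.030,.026,.022,.019,.0175,.016)]+[(143.4-x,.016) for x in (1,2.5,4.5,7,9.5,12,14.5,17,19.5,22,24.5,27,29,30)]
rows(seq,p0,143.4)
p1=pos(113.4,.016)
seq=[(113.4-x,.016) for x in (1,2.5,4.5,7,9.5,12,14.5,17,19.5,22,24.5,27,29.5,31.5,33,34,34.5,35,35,35)]
rows(seq,p1,113.4)
E
```

```text
[[[0, 0, 0.0], [0.019, 0.038, 0], 1], [[0, 0, 0.0], [0.043, 0.07, 0], 1], [[0, 0, 0.0], [0.067, 0.102, 0], 1], [[0, 0, 0.0], [0.085, 0.127, 0], 1], [[0, 0, 0.0], [0.093, 0.139, 0], 1], [[0, 0, 0.0], [0.102, 0.151, 0], 1], [[0, 0, -0.011], [0.108, 0.163, 0], 1], [[0, 0, -0.028], [0.118, 0.182, 0], 1], [[0, 0, -0.05], [0.131, 0.206, 0], 1], [[0, 0, -0.078], [0.149, 0.236, 0], 1], [[0, 0, -0.106], [0.168, 0.265, 0], 1], [[0, 0, -0.133], [0.188, 0.293, 0], 1], [[0, 0, -0.161], [0.21, 0.321, 0], 1], [[0, 0, -0.189], [0.232, 0.347, 0], 1], [[0, 0, -0.217], [0.256, 0.372, 0], 1], [[0, 0, -0.244], [0.281, 0.396, 0], 1], [[0, 0, -0.272], [0.307, 0.42, 0], 1], [[0, 0, -0.3], [0.334, 0.442, 0], 1], [[0, 0, -0.322], [0.356, 0.458, 0], 1], [[0, 0, -0.333], [0.367, 0.466, 0], 1]]
[[[0, 0, -0.011], [0.011, 0.008, 0], 1], [[0, 0, -0.028], [0.029, 0.019, 0], 1], [[0, 0, -0.05], [0.053, 0.034, 0], 1], [[0, 0, -0.078], [0.083, 0.051, 0], 1], [[0, 0, -0.106], [0.114, 0.066, 0], 1], [[0, 0, -0.133], [0.146, 0.081, 0], 1], [[0, 0, -0.161], [0.178, 0.094, 0], 1], [[0, 0, -0.189], [0.211, 0.105, 0], 1], [[0, 0, -0.217], [0.244, 0.115, 0], 1], [[0, 0, -0.244], [0.278, 0.124, 0], 1], [[0, 0, -0.272], [0.312, 0.131, 0], 1], [[0, 0, -0.3], [0.346, 0.136, 0], 1], [[0, 0, -0.328], [0.38, 0.14, 0], 1], [[0, 0, -0.35], [0.408, 0.142, 0], 1], [[0, 0, -0.367], [0.429, 0.143, 0], 1], [[0, 0, -0.378], [0.443, 0.144, 0], 1], [[0, 0, -0.383], [0.45, 0.144, 0], 1], [[0, 0, -0.389], [0.457, 0.144, 0], 1], [[0, 0, -0.389], [0.457, 0.144, 0], 1], [[0, 0, -0.389], [0.457, 0.144, 0], 1]]
```

Request:
move_arm(
  deltas=[
    [[0, 0, 0], [0.02, 0.04, 0], 1],
    [[0, 0, 0], [0.043, 0.07, 0], 1],
    [[0, 0, 0], [0.067, 0.102, 0], 1],
    [[0, 0, 0], [0.085, 0.127, 0], 1],
    [[0, 0, 0], [0.093, 0.139, 0], 1],
    [[0, 0, 0], [0.102, 0.151, 0], 1],
    [[0, 0, -0.011], [0.108, 0.163, 0], 1],
    [[0, 0, -0.028], [0.118, 0.182, 0], 1],
    [[0, 0, -0.05], [0.131, 0.206, 0], 1],
    [[0, 0, -0.078], [0.149, 0.236, 0], 1],
    [[0, 0, -0.106], [0.168, 0.265, 0], 1],
    [[0, 0, -0.133], [0.188, 0.293, 0], 1],
    [[0, 0, -0.161], [0.21, 0.321, 0], 1],
    [[0, 0, -0.189], [0.232, 0.347, 0], 1],
    [[0, 0, -0.217], [0.256, 0.372, 0], 1],
    [[0, 0, -0.244], [0.281, 0.396, 0], 1],
    [[0, 0, -0.272], [0.307, 0.42, 0], 1],
    [[0, 0, -0.3], [0.334, 0.442, 0], 1],
    [[0, 0, -0.322], [0.356, 0.458, 0], 1],
    [[0, 0, -0.333], [0.367, 0.466, 0], 1],
  ],
)

```text
time: 5.78
tool_pos: [0.4868, 0.1074, 0.0469]
tcp_rot: [3.079, 0.625, 0.0]
wrist_force: [0.3, 0.7, -0.6]
width: 0.005
```

```bash
python3 - <<'E'
from h import *
s=status.read_state();print(s['time'],s['tool_pos'],s['wrist_force'])
p,d=read_camera('side'); x,U,r=stage('side',d,(.532,.0443),True); print(np.degrees(x[0])%90,r,len(U))
V=U-[.532,.0443];a=np.degrees(np.arctan2(V[:,1],V[:,0]));print(np.histogram(a,np.arange(-180,181,15)))
E
```

```text
5.775 [0.48680927 0.1074475  0.04688298] [ 0.26620866  0.65857335 -0.57511011]
53.252268476179715 0.0027710271275992824 159
(array([ 0,  0,  0,  0,  0,  0,  0,  0,  0, 48,  0,  0,  0,  0,  1, 61,  0,
        0,  0,  0,  0, 49,  0,  0]), array([-180, -165, -150, -135, -120, -105,  -90,  -75,  -60,  -45,  -30,
        -15,    0,   15,   30,   45,   60,   75,   90,  105,  120,  135,
        150,  165,  180]))
```

```bash
python3 - <<'E'
from h import *
p,d=snap('side','s2',(200,150,320,260),6)
x,U,r=stage('side',d,(.532,.0443),True); print(np.degrees(x[0])%90,r,len(U))
E
```

```text
53.23597281342796 0.0028231140926989885 165
```

View pics/s2.png

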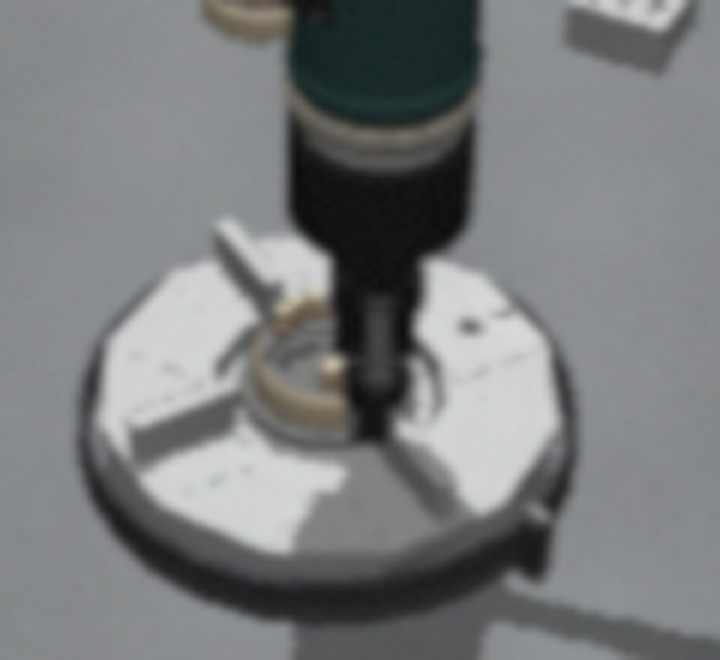

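```bash
python3 - <<'E'
from h import *
s=status.read_state()
for q in (s['tool_pos'],[.533-.077*.803,.042+.077*.596,.06],[.533,.042,.034],[.487,-.022,.034],[.533-.05*.803,.042+.05*.596,.06],[.533-.104*.803,.042+.104*.596,.06]): print(q,(proj('side',q)-[200,150])*6)
E
```

```text
[0.48673675 0.10741992 0.04685979] [368.37226677 483.85368069]
[0.471169, 0.087892, 0.06] [417.98208871 444.27201111]
[0.533, 0.042, 0.034] [328.78605113 381.7277969 ]
[0.487, -0.022, 0.034] [467.25614399 323.80592556]
[0.49285, 0.0718, 0.06] [386.07756926 407.20120716]
[0.449488, 0.103984, 0.06] [450.91788706 482.54108849]
```

```bash
python3 - <<'E'
from h import *
for n,f in (('side','s2'),):
    d=np.load(f'pics/{f}.npz')['d']
    for v in range(420,450,4): 
        for u in (360,370,380):
            a,b=200+u/6,150+v/6; print(u,v,np.round(ray(n,a,b,dep=d[int(b),int(a)]),4),end=' ')
        print()
p,d=snap('top','t2',(175,150,285,270),5)
P=cloud('top',d);Q=P[(np.hypot(P[:,0]-.487,P[:,1]-.107)<.05)&(P[:,2]>.05)&(P[:,2]<.11)]
print(len(Q),Q.min(0) if len(Q) else 0)
E
```

```text
360 420 [0.4859 0.1224 0.101 ] 370 420 [0.4823 0.1199 0.1001] 380 420 [0.4773 0.1213 0.1035] 
360 424 [0.4855 0.1235 0.0997] 370 424 [0.4819 0.121  0.0989] 380 424 [0.4768 0.1224 0.1022] 
360 428 [0.4856 0.123  0.0969] 370 428 [0.4818 0.121  0.0965] 380 428 [0.478  0.1191 0.0963] 
360 432 [0.4857 0.1226 0.094 ] 370 432 [0.4829 0.1179 0.0908] 380 432 [0.4781 0.1185 0.0933] 
360 436 [0.4853 0.1236 0.0927] 370 436 [0.4825 0.1189 0.0895] 380 436 [0.4777 0.1196 0.092 ] 
360 440 [0.4859 0.1218 0.0883] 370 440 [0.481  0.1227 0.0912] 380 440 [0.4774 0.1201 0.0902] 
360 444 [0.4878 0.1165 0.0802] 370 444 [0.4831 0.117  0.0825] 380 444 [0.4798 0.1134 0.0805] 
360 448 [0.4874 0.1176 0.0789] 370 448 [0.4826 0.118  0.0812] 380 448 [0.4793 0.1144 0.0792] 
11 [0.48005351 0.06104963 0.05400191]
```

View pics/t2.png

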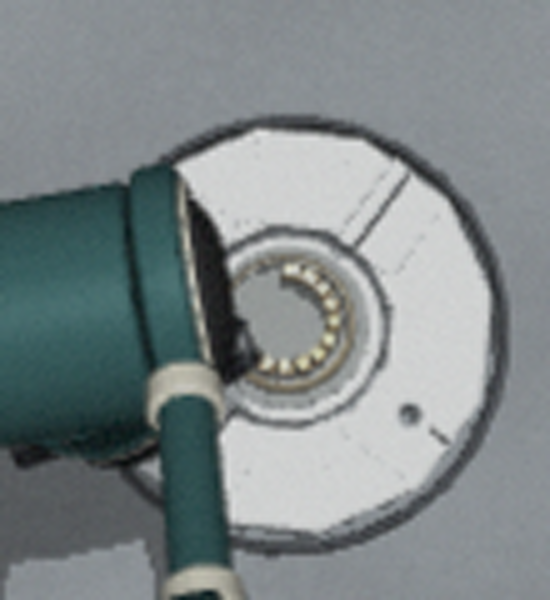

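```bash
python3 - <<'E'
from h import *
for f,us,vs,oy in (('s2',(350,360,370,380,390,400,420,440),range(446,520,6),150),('s1',(470,480,490,500),range(230,310,6),170)):
    z=np.load(f'pics/{f}.npz');d=z['d'];
    for v in vs:
        for u in us:
            a,b=int(200+u/6),int(oy+v/6); X=ray('side',a,b,dep=d[b,a]); print(np.round(X*1000).astype(int),z['p'][b,a].mean().astype(int),end=' ')
        print(v)
s=status.read_state(); print((proj('side',[.4506,.0606,.0476])-[200,170])*6, s['q'],s['tool_pos'])
E
```

```text
[509  76  33] 93 [488 117  80] 97 [485 118  82] 96 [481 114  80] 74 [486  84  51] 77 [482  85  53] 88 [470  87  60] 157 [471  60  34] 210 446
[511  72  25] 121 [505  71  27] 123 [503  69  26] 122 [493  79  39] 97 [486  83  46] 78 [482  87  51] 81 [469  90  59] 135 [470  63  33] 199 452
[508  79  29] 130 [504  72  24] 129 [501  73  26] 128 [496  72  28] 110 [485  85  44] 80 [481  87  48] 78 [467  96  62] 125 [461  89  58] 178 458
[508  79  25] 133 [503  77  25] 129 [497  85  36] 129 [493  80  32] 122 [486  83  38] 88 [481  88  45] 80 [467  97  59] 115 [459  95  60] 154 464
[503  91  35] 140 [499  87  33] 130 [496  87  33] 130 [491  86  35] 127 [485  84  35] 101 [482  86  39] 86 [466  98  56] 101 [459  96  57] 136 470
[501  96  36] 139 [497  91  34] 129 [494  90  34] 130 [489  90  35] 128 [485  86  33] 116 [482  86  35] 101 [466  97  52] 86 [457 101  60] 130 476
[501  97  33] 133 [495  95  34] 130 [494  91  31] 130 [488  92  34] 130 [483  88  32] 124 [480  90  36] 116 [466  97  48] 80 [455 106  61] 120 482
[499 102  35] 130 [494  99  34] 129 [492  97  34] 130 [486  97  36] 129 [482  92
[... 1289 characters left out ...]
73  96] 51 266
[454  73  87] 114 [450  71  87] 71 [446  74  91] 71 [442  70  90] 113 272
[470  23  33] 157 [450  67  80] 124 [446  74  87] 138 [457  16  31] 177 278
[467  31  36] 193 [221 816 842] 180 [461  23  32] 192 [455  22  33] 206 284
[466  35  36] 208 [461  30  34] 206 [459  28  33] 210 [453  28  35] 212 290
[466  34  31] 208 [460  35  35] 211 [458  30  31] 210 [453  29  32] 213 296
[464  40  35] 202 [459  37  34] 211 [457  35  33] 211 [450  37  37] 212 302
[463  42  32] 193 [458  41  33] 209 [454  42  36] 211 [449  40  36] 211 308
[480.9578417  316.91769789] [1.67147808e-01 8.10560803e-02 2.12082494e+00 3.84928738e-06
 9.39877209e-01 1.33605069e+00] [0.48663015 0.10735835 0.04681882]
```

The depth image shows the closed finger tip really at z≈0.080 while tool_pos reports 0.047, so the finger passed above the spoke without touching it. I'll go back to the start of the push and descend about 20 mm, then check the tip height again.

Request:
move_arm(
  deltas=[
    [[0, 0, 0.08], [-0.09, -0.12, 0], 1],
    [[0, 0, 0.17], [-0.18, -0.24, 0], 1],
    [[0, 0, 0.25], [-0.27, -0.36, 0], 1],
    [[0, 0, 0.333], [-0.36, -0.47, 0], 1],
    [[0, 0, 0.333], [-0.36, -0.47, -0.1], 1],
    [[0, 0, 0.333], [-0.36, -0.47, -0.18], 1],
    [[0, 0, 0.333], [-0.36, -0.47, -0.2], 1],
    [[0, 0, 0.333], [-0.36, -0.47, -0.2], 1],
  ],
)

```text
time: 6.92
tool_pos: [0.4506, 0.0606, 0.0265]
tcp_rot: [-2.811, -1.401, 0.001]
wrist_force: [-0.2, -0.5, 0.5]
width: -0.005
```

```bash
cat >> h.py <<'E'
def tip(n='side',f='tmp'):
    """lowest points of the dark finger near the tool (above disc)"""
    s=status.read_state(); p,d=snap(n,f); P=cloud(n,d); t=s['tool_pos']
    Q=P[(np.hypot(*(P[:,:2]-t[:2]).T)<.022)&(P[:,2]>.04)&(P[:,2]<.2)]
    print('tool',t,'F',s['wrist_force'],'tip z pct',np.percentile(Q[:,2],[0,1,3,5,10]),len(Q))
E
python3 - <<'E'
from h import *
tip('side','s3')
E
```

```text
tool [0.45060932 0.06063473 0.02647289] F [-0.21886899 -0.48426164  0.54056776] tip z pct [0.05968342 0.0637927  0.06492858 0.06937438 0.07239154] 235
```

Confirmed: tool_pos now reads below the disc top with no contact force, and the tip is measured at about 0.060. So the real tip is about 33 mm above the reported TCP. I'll go down another 15 mm and push.

Request:
move_arm(
  deltas=[
    [[0, 0, 0], [0, 0, -0.06], 1],
    [[0, 0, 0], [0, 0, -0.11], 1],
    [[0, 0, 0], [0, 0, -0.14], 1],
    [[0, 0, 0], [0, 0, -0.14], 1],
  ],
)

```text
time: 7.48
tool_pos: [0.4503, 0.0603, 0.0125]
tcp_rot: [-2.811, -1.401, 0.001]
wrist_force: [-0.6, 0.0, 0.0]
width: -0.0
```

Request:
move_arm(
  deltas=[
    [[0, 0, 0], [0.02, 0.04, 0], 1],
    [[0, 0, 0], [0.043, 0.07, 0], 1],
    [[0, 0, 0], [0.067, 0.102, 0], 1],
    [[0, 0, 0], [0.085, 0.127, 0], 1],
    [[0, 0, 0], [0.093, 0.139, 0], 1],
    [[0, 0, 0], [0.102, 0.151, 0], 1],
    [[0, 0, -0.011], [0.108, 0.163, 0], 1],
    [[0, 0, -0.028], [0.118, 0.182, 0], 1],
    [[0, 0, -0.05], [0.131, 0.206, 0], 1],
    [[0, 0, -0.05], [0.131, 0.206, 0], 1],
  ],
)

```text
time: 8.72
tool_pos: [0.4638, 0.0812, 0.0128]
tcp_rot: [-2.865, -1.289, -0.0]
wrist_force: [-0.5, -0.2, 0.0]
width: 0.001
```

```bash
cat >> h.py <<'E'
def ang(n='side'):
    p,d=read_camera(n); c=(.532,.0443) if n=='side' else (.5343,.0399)
    x,U,r=stage(n,d,c,True); print('spoke angle mod 90',np.degrees(x[0])%90,r,len(U))
    V=U-c;a=np.degrees(np.arctan2(V[:,1],V[:,0]));h=np.histogram(a,np.arange(-180,181,10)); print([(int(e),int(k)) for k,e in zip(*h) if k>4])
E
python3 - <<'E'
from h import *
tip('side','s4'); ang()
E
```

```text
tool [0.46382579 0.08117036 0.01284538] F [-0.45738792 -0.15274187  0.02011788] tip z pct [0.04017039 0.04370604 0.05173236 0.05651092 0.0587464 ] 226
spoke angle mod 90 49.06322957293075 0.0036363517144673264 186
[(-50, 31), (-40, 17), (40, 41), (50, 22), (130, 43), (140, 28)]
```

It is turning: the spoke moved about 4° with almost no force. I'll continue along the arc.

```bash
python3 - <<'E'
from arc import *
f0=138.9
for a,b in((138.9,107),(107,77)):
    n=20; s=np.linspace(0,1,n-2); f=a+(b-a)*(s*.5+ .5*(3*s**2-2*s**3)); f=np.r_[f[1:],b,b,b]
    rows([(x,.016) for x in f],pos(a,.016),a)
E
```

```text
[[[0, 0, np.float64(-0.012)], [0.008, 0.013, 0], 1], [[0, 0, np.float64(-0.028)], [0.018, 0.03, 0], 1], [[0, 0, np.float64(-0.046)], [0.03, 0.049, 0], 1], [[0, 0, np.float64(-0.067)], [0.045, 0.07, 0], 1], [[0, 0, np.float64(-0.089)], [0.061, 0.093, 0], 1], [[0, 0, np.float64(-0.113)], [0.08, 0.116, 0], 1], [[0, 0, np.float64(-0.138)], [0.101, 0.14, 0], 1], [[0, 0, np.float64(-0.164)], [0.123, 0.164, 0], 1], [[0, 0, np.float64(-0.19)], [0.146, 0.187, 0], 1], [[0, 0, np.float64(-0.216)], [0.17, 0.208, 0], 1], [[0, 0, np.float64(-0.241)], [0.194, 0.229, 0], 1], [[0, 0, np.float64(-0.265)], [0.218, 0.247, 0], 1], [[0, 0, np.float64(-0.288)], [0.241, 0.263, 0], 1], [[0, 0, np.float64(-0.309)], [0.263, 0.278, 0], 1], [[0, 0, np.float64(-0.327)], [0.282, 0.29, 0], 1], [[0, 0, np.float64(-0.342)], [0.299, 0.3, 0], 1], [[0, 0, np.float64(-0.354)], [0.312, 0.307, 0], 1], [[0, 0, np.float64(-0.354)], [0.312, 0.307, 0], 1], [[0, 0, np.float64(-0.354)], [0.312, 0.307, 0], 1], [[0, 0, np.float64(-0.354)], [0.312, 0.307, 0], 1]]
[[[0, 0, np.float64(-0.011)], [0.013, 0.007, 0], 1], [[0, 0, np.float
[... 266 characters left out ...]
3)], [0.15, 0.063, 0], 1], [[0, 0, np.float64(-0.154)], [0.179, 0.071, 0], 1], [[0, 0, np.float64(-0.179)], [0.209, 0.078, 0], 1], [[0, 0, np.float64(-0.203)], [0.239, 0.084, 0], 1], [[0, 0, np.float64(-0.227)], [0.268, 0.089, 0], 1], [[0, 0, np.float64(-0.25)], [0.296, 0.093, 0], 1], [[0, 0, np.float64(-0.271)], [0.322, 0.095, 0], 1], [[0, 0, np.float64(-0.29)], [0.347, 0.096, 0], 1], [[0, 0, np.float64(-0.307)], [0.368, 0.097, 0], 1], [[0, 0, np.float64(-0.322)], [0.386, 0.097, 0], 1], [[0, 0, np.float64(-0.333)], [0.401, 0.097, 0], 1], [[0, 0, np.float64(-0.333)], [0.401, 0.097, 0], 1], [[0, 0, np.float64(-0.333)], [0.401, 0.097, 0], 1], [[0, 0, np.float64(-0.333)], [0.401, 0.097, 0], 1]]
```

Request:
move_arm(
  deltas=[
    [[0, 0, -0.012], [0.008, 0.013, 0], 1],
    [[0, 0, -0.028], [0.018, 0.03, 0], 1],
    [[0, 0, -0.046], [0.03, 0.049, 0], 1],
    [[0, 0, -0.067], [0.045, 0.07, 0], 1],
    [[0, 0, -0.089], [0.061, 0.093, 0], 1],
    [[0, 0, -0.113], [0.08, 0.116, 0], 1],
    [[0, 0, -0.138], [0.101, 0.14, 0], 1],
    [[0, 0, -0.164], [0.123, 0.164, 0], 1],
    [[0, 0, -0.19], [0.146, 0.187, 0], 1],
    [[0, 0, -0.216], [0.17, 0.208, 0], 1],
    [[0, 0, -0.241], [0.194, 0.229, 0], 1],
    [[0, 0, -0.265], [0.218, 0.247, 0], 1],
    [[0, 0, -0.288], [0.241, 0.263, 0], 1],
    [[0, 0, -0.309], [0.263, 0.278, 0], 1],
    [[0, 0, -0.327], [0.282, 0.29, 0], 1],
    [[0, 0, -0.342], [0.299, 0.3, 0], 1],
    [[0, 0, -0.354], [0.312, 0.307, 0], 1],
  ],
)

```text
time: 10.95
tool_pos: [0.4949, 0.1118, 0.0128]
tcp_rot: [-3.109, -0.452, 0.0]
wrist_force: [-1.6, 1.0, -0.1]
width: -0.001
```

Request:
move_arm(
  deltas=[
    [[0, 0, -0.011], [0.013, 0.007, 0], 1],
    [[0, 0, -0.026], [0.029, 0.015, 0], 1],
    [[0, 0, -0.043], [0.048, 0.024, 0], 1],
    [[0, 0, -0.063], [0.07, 0.034, 0], 1],
    [[0, 0, -0.084], [0.095, 0.044, 0], 1],
    [[0, 0, -0.106], [0.122, 0.054, 0], 1],
    [[0, 0, -0.13], [0.15, 0.063, 0], 1],
    [[0, 0, -0.154], [0.179, 0.071, 0], 1],
    [[0, 0, -0.179], [0.209, 0.078, 0], 1],
    [[0, 0, -0.203], [0.239, 0.084, 0], 1],
    [[0, 0, -0.227], [0.268, 0.089, 0], 1],
    [[0, 0, -0.25], [0.296, 0.093, 0], 1],
    [[0, 0, -0.271], [0.322, 0.095, 0], 1],
    [[0, 0, -0.29], [0.347, 0.096, 0], 1],
    [[0, 0, -0.307], [0.368, 0.097, 0], 1],
    [[0, 0, -0.322], [0.386, 0.097, 0], 1],
    [[0, 0, -0.333], [0.401, 0.097, 0], 1],
    [[0, 0, -0.333], [0.401, 0.097, 0], 1],
  ],
)

```text
time: 13.2
tool_pos: [0.5354, 0.1212, 0.0129]
tcp_rot: [3.12, -0.365, 0.001]
wrist_force: [-0.8, 0.5, -0.1]
width: 0.0
```

```bash
python3 - <<'E'
from h import *
tip('side','s5'); ang(); ang('top')
E
```

```text
tool [0.53540577 0.12119791 0.0129389 ] F [-0.76433412  0.53506941 -0.12093663] tip z pct [0.04304199 0.04764859 0.05016747 0.05228129 0.05697433] 243
spoke angle mod 90 78.49621044689118 0.006104625739899046 103
[(-110, 38), (-100, 11), (-20, 5), (70, 26), (80, 10), (90, 11)]
spoke angle mod 90 77.5574680523861 0.002595394859225643 145
[(-110, 62), (-100, 12), (-20, 59), (-10, 12)]
```

```bash
python3 - <<'E'
from arc import *
rows([(x,.016) for x in (76.5,75.5,74.5,73.5,72.5,71.7,71,70.5)],pos(77,.016),77)
print((pos(70.5,.03)-pos(70.5,.016))*10)
E
```

```text
[[[0, 0, -0.006], [0.007, -0.0, 0], 1], [[0, 0, -0.017], [0.021, -0.001, 0], 1], [[0, 0, -0.028], [0.035, -0.002, 0], 1], [[0, 0, -0.039], [0.049, -0.003, 0], 1], [[0, 0, -0.05], [0.062, -0.004, 0], 1], [[0, 0, -0.059], [0.073, -0.005, 0], 1], [[0, 0, -0.067], [0.083, -0.006, 0], 1], [[0, 0, -0.072], [0.09, -0.007, 0], 1]]
[-0.13196981  0.04673296]
```

Request:
move_arm(
  deltas=[
    [[0, 0, -0.006], [0.007, 0, 0], 1],
    [[0, 0, -0.017], [0.021, -0.001, 0], 1],
    [[0, 0, -0.028], [0.035, -0.002, 0], 1],
    [[0, 0, -0.039], [0.049, -0.003, 0], 1],
    [[0, 0, -0.05], [0.062, -0.004, 0], 1],
    [[0, 0, -0.059], [0.073, -0.005, 0], 1],
    [[0, 0, -0.067], [0.083, -0.006, 0], 1],
    [[0, 0, -0.072], [0.09, -0.007, 0], 1],
    [[0, 0, -0.072], [0.09, -0.007, 0], 1],
    [[0, 0, -0.072], [0.0, 0.03, 0], 1],
    [[0, 0, -0.072], [-0.08, 0.06, 0.2], 1],
    [[0, 0, -0.072], [-0.08, 0.06, 0.6], 1],
    [[0, 0, -0.072], [-0.08, 0.06, 1], 1],
  ],
)

```text
time: 14.98
tool_pos: [0.5262, 0.1276, 0.1135]
tcp_rot: [3.095, -0.54, -0.001]
wrist_force: [0.6, 0.8, 1.0]
width: -0.002
```

Request:
move_arm(
  deltas=[
    [[0, 0, 0], [-0.3, 0.45, 0], -0.2],
    [[0, 0, 0], [-0.6, 0.9, 0], -0.2],
    [[0, 0, 0], [-0.6, 0.9, 0], -0.2],
  ],
)

```text
time: 15.35
tool_pos: [0.4648, 0.2198, 0.1129]
tcp_rot: [-3.095, 0.534, 0.0]
wrist_force: [-0.3, 0.4, -0.2]
width: 0.596
```

```bash
python3 - <<'E'
from h import *
print(status.read_state()['tool_pos'])
ang(); ang('top')
snap('top','t6',(165,150,290,270),5)
z=np.load('pics/t6.npz')['d']
P=cloud('top',z)
Q=P[(np.hypot(P[:,0]-.457,P[:,1]-.2955)<.05)&(abs(P[:,2]-.072)<.004)]; print('pin',Q.mean(0),len(Q))
E
```

```text
[0.46484404 0.21978225 0.11292449]
spoke angle mod 90 70.92512340197297 0.002889977892207637 42
[(-30, 8), (-20, 23)]
spoke angle mod 90 71.13037408573591 0.002534062706897106 213
[(-120, 23), (-110, 46), (-30, 24), (-20, 47), (60, 26), (70, 47)]
pin [nan nan nan] 0<stdin>:7: RuntimeWarning: Mean of empty slice.
  ret = um.true_divide(
```

View pics/t6.png

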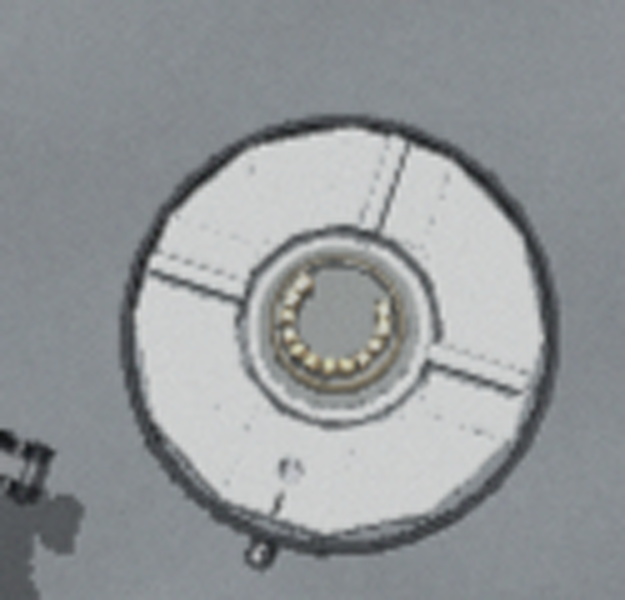

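The hole at (292,468), its line to (275,515) and the post at (262,553) line up, and the turntable is within about 0.01 rad of the mark and at rest. Next is the pin.

Request:
move_arm(
  deltas=[
    [[0, 0, 0], [-0.04, 0.4, 0], -0.2],
    [[0, 0, 0], [-0.08, 0.775, 0], -0.2],
    [[0, 0, 0], [-0.08, 0.775, -0.2], -0.2],
    [[0, 0, 0], [-0.08, 0.775, -0.3], -0.2],
    [[0, 0, 0], [-0.08, 0.775, -0.3], -0.2],
  ],
)

```text
time: 16.12
tool_pos: [0.4586, 0.2934, 0.0816]
tcp_rot: [3.092, -0.543, -0.003]
wrist_force: [0.2, -0.1, -0.0]
width: 0.598
```

```bash
python3 - <<'E'
from h import *
s=status.read_state();print(s['tool_pos'],s['width'])
p,d=snap('side','s7',(190,220,290,320),6)
print((proj('side',[.4555,.2995,.072])-[190,220])*6)
P=cloud('side',d);Q=P[(np.hypot(P[:,0]-.457,P[:,1]-.298)<.07)&(P[:,2]>.06)&(P[:,2]<.2)]
print([(round(float(z),3),np.round(Q[abs(Q[:,2]-z)<.004].mean(0),3),(abs(Q[:,2]-z)<.004).sum()) for z in np.arange(.064,.15,.008)])
E
```

```text
[0.4586099  0.29337849 0.08158401] 0.5984721166350216
[316.75937971 379.48031601]
[(0.064, array([0.453, 0.304, 0.064]), np.int64(13)), (0.072, array([0.455, 0.299, 0.071]), np.int64(35)), (0.08, array([nan, nan, nan]), np.int64(0)), (0.088, array([nan, nan, nan]), np.int64(0)), (0.096, array([nan, nan, nan]), np.int64(0)), (0.104, array([nan, nan, nan]), np.int64(0)), (0.112, array([nan, nan, nan]), np.int64(0)), (0.12, array([0.453, 0.282, 0.121]), np.int64(14)), (0.128, array([0.455, 0.297, 0.128]), np.int64(44)), (0.136, array([0.455, 0.298, 0.136]), np.int64(40)), (0.144, array([0.453, 0.296, 0.144]), np.int64(44))]<stdin>:6: RuntimeWarning: Mean of empty slice.
  ret = um.true_divide(
```

View pics/s7.png

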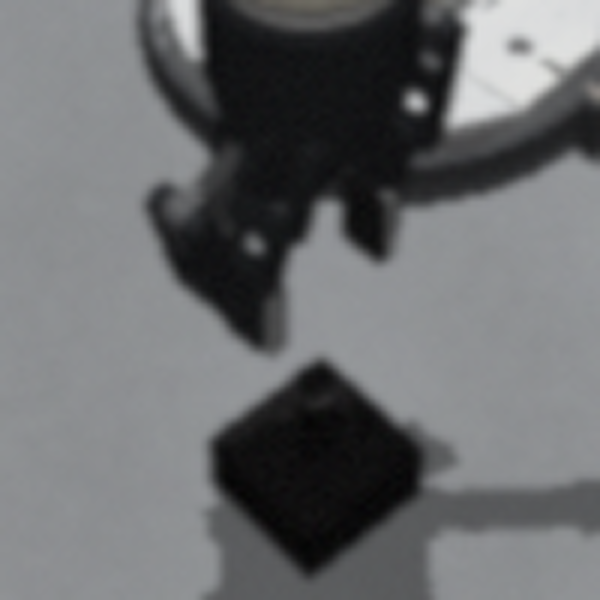

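```bash
python3 - <<'E'
from h import *
for u,v in((270,348),(383,260),(326,304)): print(ray('side',190+u/6,220+v/6,.119))
print(status.read_state()['tool_pos'])
E
```

```text
[0.46229488 0.32510651 0.119     ]
[0.44048639 0.27175647 0.119     ]
[0.45174563 0.29896071 0.119     ]
[0.45916359 0.29376351 0.08239115]
```

Request:
move_arm(
  deltas=[
    [[0, 0, 0], [-0.03, 0.035, -0.1], -0.2],
    [[0, 0, 0], [-0.03, 0.035, -0.3], -0.2],
    [[0, 0, 0], [-0.03, 0.035, -0.5], -0.2],
    [[0, 0, 0], [-0.03, 0.035, -0.65], -0.2],
    [[0, 0, 0], [-0.03, 0.035, -0.73], -0.2],
    [[0, 0, 0], [-0.03, 0.035, -0.76], -0.2],
    [[0, 0, 0], [-0.03, 0.035, -0.76], -0.2],
  ],
)

```text
time: 17.05
tool_pos: [0.4564, 0.2985, 0.0072]
tcp_rot: [-3.094, 0.541, -0.001]
wrist_force: [-1.1, -0.1, 0.3]
width: 0.596
```

Request:
move_arm(
  deltas=[
    [[0, 0, 0], [0, 0, 0], 0.2],
    [[0, 0, 0], [0, 0, 0], 0.4],
    [[0, 0, 0], [0, 0, 0], 0.55],
    [[0, 0, 0], [0, 0, 0], 0.65],
    [[0, 0, 0], [0, 0, 0], 1],
    [[0, 0, 0], [0, 0, 0], 1],
    [[0, 0, 0], [0, 0, 0], 1],
  ],
  grip_force=20,
)

```text
time: 17.92
tool_pos: [0.4563, 0.2984, 0.0072]
tcp_rot: [-3.094, 0.541, -0.001]
wrist_force: [-0.6, -1.5, 3.0]
width: 0.179
```

Request:
move_arm(
  deltas=[
    [[0, 0, 0], [0, 0, 0.03], 1],
    [[0, 0, 0], [0, 0, 0.1], 1],
    [[0, 0, 0], [0, 0, 0.2], 1],
    [[0, 0, 0], [0, 0, 0.35], 1],
    [[0, 0, 0], [0, 0, 0.5], 1],
    [[0, 0, 0], [0, 0, 0.6], 1],
    [[0, 0, 0], [0, 0, 0.6], 1],
  ],
  grip_force=30,
)

```text
time: 18.8
tool_pos: [0.4571, 0.299, 0.0684]
tcp_rot: [-3.093, 0.54, -0.003]
wrist_force: [-0.6, -0.1, -0.7]
width: 0.175
```

Request:
move_arm(
  deltas=[
    [[0, 0, 0], [0, -0.2, 0], 1],
    [[0, 0, 0], [0, -0.5, 0], 1],
    [[0, 0, 0], [0, -0.8, 0], 1],
    [[0, 0, 0], [0, -1, 0], 1],
  ],
)

```text
time: 19.3
tool_pos: [0.455, 0.1961, 0.066]
tcp_rot: [3.093, -0.542, -0.003]
wrist_force: [0.0, 0.3, -0.8]
width: 0.175
```

Request:
move_arm(
  deltas=[
    [[0, 0, 0], [0, -0.3, 0], 1],
    [[0, 0, 0], [0, -0.6, 0], 1],
    [[0, 0, 0], [0, -0.8, 0], 1],
    [[0, 0, 0], [0, -0.9, 0], 1],
    [[0, 0, 0], [0, -0.9, 0], 1],
    [[0, 0, 0], [0, -0.9, 0], 1],
  ],
)

```text
time: 20.05
tool_pos: [0.4561, 0.1088, 0.0669]
tcp_rot: [-3.094, 0.54, -0.0]
wrist_force: [-0.4, 0.2, -1.0]
width: 0.174
```

```bash
python3 - <<'E'
from h import *
print(status.read_state()['tool_pos'])
snap('side','s8',(230,150,330,250),6)
X=np.array(status.read_state()['tool_pos']); print((proj('side',[X[0],X[1],.066])-[230,150])*6)
for c in ((.532,.0443),(.533,.042)): print((proj('side',[c[0]-.0757,c[1]+.0259,.034])-[230,150])*6)
E
```

```text
[0.45613684 0.10877524 0.0668605 ]
[253.25233506 476.14531922]
[280.31895508 468.19718772]
[280.02134688 464.21883362]
```

View pics/s8.png

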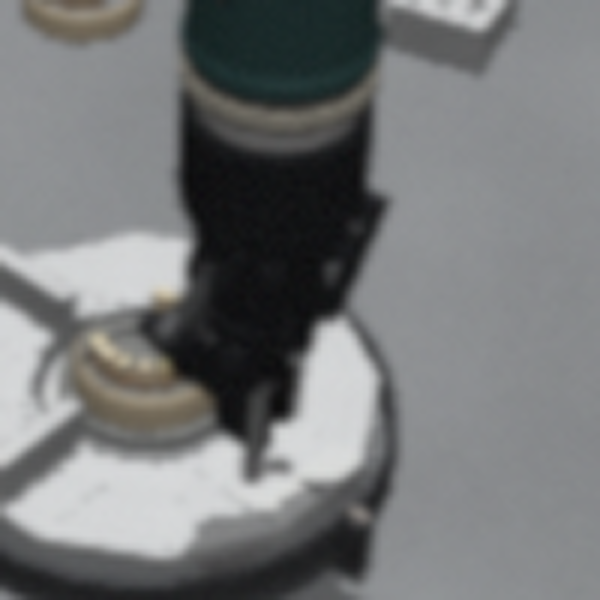

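The shank tip at (255,477) agrees with the reported tool position. Taking the hole relative to the pin's place in the stand, both cameras give (0.0013, -0.2294), so the hole is at tool xy (0.4576, 0.069). I'll move above it.

Request:
move_arm(
  deltas=[
    [[0, 0, 0], [0.005, -0.15, 0], 1],
    [[0, 0, 0], [0.01, -0.3, 0], 1],
    [[0, 0, 0], [0.015, -0.37, 0], 1],
    [[0, 0, 0], [0.015, -0.398, 0], 1],
    [[0, 0, 0], [0.015, -0.398, -0.12], 1],
    [[0, 0, 0], [0.015, -0.398, -0.2], 1],
    [[0, 0, 0], [0.015, -0.398, -0.25], 1],
    [[0, 0, 0], [0.015, -0.398, -0.25], 1],
  ],
)

```text
time: 21.1
tool_pos: [0.4568, 0.0687, 0.041]
tcp_rot: [3.094, -0.54, -0.003]
wrist_force: [-0.8, 0.3, -0.3]
width: 0.174
```

```bash
python3 - <<'E'
from h import *
s=status.read_state();print(s['tool_pos'],s['wrist_force'])
snap('side','s9',(260,205,310,245),12)
print((proj('side',[.4576,.069,.034])-[260,205])*12)
E
```

```text
[0.45683937 0.06870415 0.0410477 ] [-0.79328334  0.2737759  -0.34400029]
[197.12377236 271.25558994]
```

View pics/s9.png

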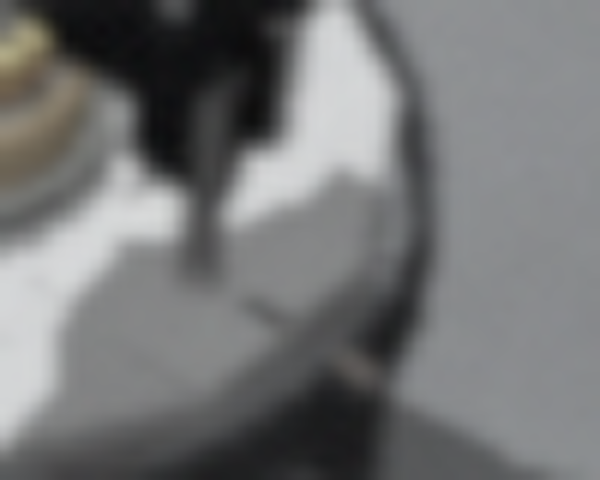

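The pin tip at (203,272) is over the hole's place, on the extension of the black line. I'll descend in small steps and watch the force.

Request:
move_arm(
  deltas=[
    [[0, 0, 0], [0.003, 0.002, -0.03], 1],
    [[0, 0, 0], [0.005, 0.002, -0.05], 1],
    [[0, 0, 0], [0.005, 0.002, -0.065], 1],
    [[0, 0, 0], [0.005, 0.002, -0.075], 1],
    [[0, 0, 0], [0.005, 0.002, -0.08], 1],
    [[0, 0, 0], [0.005, 0.002, -0.08], 1],
  ],
)

```text
time: 21.9
tool_pos: [0.4581, 0.0687, 0.034]
tcp_rot: [3.095, -0.541, 0.0]
wrist_force: [-1.0, -0.3, 0.0]
width: 0.177
```

Request:
move_arm(
  deltas=[
    [[0, 0, 0], [0, 0, -0.005], 1],
    [[0, 0, 0], [0, 0, -0.01], 1],
    [[0, 0, 0], [0, 0, -0.015], 1],
    [[0, 0, 0], [0, 0, -0.02], 1],
    [[0, 0, 0], [0, 0, -0.02], 1],
  ],
)

```text
time: 22.52
tool_pos: [0.4579, 0.0687, 0.0316]
tcp_rot: [3.095, -0.541, -0.001]
wrist_force: [-0.9, -1.6, -1.0]
width: 0.178
```

Request:
move_arm(
  deltas=[
    [[0, 0, 0], [0, 0, -0.01], 1],
    [[0, 0, 0], [0, 0, -0.02], 1],
    [[0, 0, 0], [0, 0, -0.03], 1],
    [[0, 0, 0], [0, 0, -0.04], 1],
    [[0, 0, 0], [0, 0, -0.045], 1],
    [[0, 0, 0], [0, 0, -0.045], 1],
  ],
)

```text
time: 23.28
tool_pos: [0.458, 0.0688, 0.0273]
tcp_rot: [-3.095, 0.541, 0.0]
wrist_force: [-1.0, -1.5, -0.6]
width: 0.176
```

Request:
move_arm(
  deltas=[
    [[0, 0, 0], [0, 0, -0.01], 1],
    [[0, 0, 0], [0, 0, -0.015], 1],
    [[0, 0, 0], [0, 0, -0.02], 1],
    [[0, 0, 0], [0, 0, -0.025], 1],
    [[0, 0, 0], [0, 0, -0.03], 1],
    [[0, 0, 0], [0, 0, -0.03], 1],
  ],
)

```text
time: 24.02
tool_pos: [0.4583, 0.0688, 0.025]
tcp_rot: [-3.095, 0.541, -0.0]
wrist_force: [-3.4, -2.5, 5.7]
width: 0.175
```

In contact with the block at about 6 N. Before searching, I'll check whether the earlier top picture shows the socket's dark edge through the hole.

```bash
python3 - <<'E'
from h import *
p=np.load('pics/t6.npz')['p'].mean(2).astype(int); print(p[238:251,216:233])
A=np.array([.533,.0431]);p0=np.array([.4583,.0688]);
v=p0-A;print(np.hypot(*v),np.degrees(np.arctan2(v[1],v[0])))
a0=161.1; P=lambda a:.08*np.array([np.cos(np.radians(a)),np.sin(np.radians(a))])
for sg in(1,-1): print([np.round((P(a0+sg*k)-P(a0))*10,3).tolist() for k in range(1,17)])
E
```

```text
[[203 204 204 204 203 206 203 205 205 205 205 206 205 204 207 206 207]
 [207 205 206 206 202 204 205 203 206 203 204 205 204 205 205 205 206]
 [207 205 204 207 204 203 200 202 206 205 207 206 204 205 206 205 207]
 [205 204 206 204 204 185 177 194 194 202 203 204 207 205 206 206 206]
 [206 204 205 205 190 111 136 183 148 190 206 205 206 206 206 205 204]
 [205 204 208 204 177 108 162 182 144 173 204 203 206 205 205 205 206]
 [206 203 205 200 182 135 175 195 183 164 204 206 203 206 208 203 201]
 [206 206 204 205 197 163 194 190 188 199 204 206 205 204 203 204 206]
 [204 202 202 205 204 198 190 194 190 206 206 206 204 205 207 204 206]
 [205 207 203 204 204 198 202 203 205 206 204 206 204 208 206 203 206]
 [206 205 205 204 188 166 203 203 204 203 205 204 205 204 202 204 205]
 [205 203 207 195 143 139 203 201 203 203 203 206 205 206 206 203 205]
 [207 204 207 187 103 173 205 205 204 207 204 204 205 203 207 205 204]]
0.07899734172742781 161.01458824675183
[[-0.004, -0.013], [-0.009, -0.027], [-0.013, -0.04], [-0.016, -0.053], [-0.02, -0.067], [-0.023, -0.081], [-0.026, -0.094], [-0.029, -0.108], [-0.031, -0.122], [-0.033, -0.135], [-0.036, -0.149], [-0.037, -0.163], [-0.039, -0.177], [-0.04, -0.191], [-0.041, -0.205], [-0.042, -0.219]]
[[0.005, 0.013], [0.01, 0.026], [0.015, 0.039], [0.02, 0.052], [0.025, 0.065], [0.031, 0.078], [0.037, 0.09], [0.043, 0.103], [0.05, 0.115], [0.056, 0.127], [0.063, 0.14], [0.07, 0.152], [0.078, 0.164], [0.085, 0.175], [0.093, 0.187], [0.101, 0.199]]
```

The dark left edge in the hole could be socket or just wall shadow. I'll feel clockwise (+y) first, in short steps.

Request:
move_arm(
  deltas=[
    [[0, 0, 0], [0.003, 0.007, 0], 1],
    [[0, 0, 0], [0.005, 0.013, 0], 1],
    [[0, 0, 0], [0.008, 0.02, 0], 1],
    [[0, 0, 0], [0.01, 0.026, 0], 1],
    [[0, 0, 0], [0.01, 0.026, 0], 1],
  ],
)

```text
time: 24.65
tool_pos: [0.4592, 0.0709, 0.0249]
tcp_rot: [3.094, -0.54, 0.0]
wrist_force: [-2.1, -4.0, 5.4]
width: 0.181
```

Request:
move_arm(
  deltas=[
    [[0, 0, 0], [0.003, 0.007, 0], 1],
    [[0, 0, 0], [0.005, 0.013, 0], 1],
    [[0, 0, 0], [0.008, 0.02, 0], 1],
    [[0, 0, 0], [0.01, 0.026, 0], 1],
    [[0, 0, 0], [0.01, 0.026, 0], 1],
  ],
)

```text
time: 25.28
tool_pos: [0.4601, 0.0742, 0.0241]
tcp_rot: [-3.094, 0.541, -0.0]
wrist_force: [0.6, -1.3, -0.5]
width: 0.174
```

z dropped and the force vanished, so it looks like the socket. I'll lower gently.

Request:
move_arm(
  deltas=[
    [[0, 0, 0], [0, 0, -0.005], 1],
    [[0, 0, 0], [0, 0, -0.01], 1],
    [[0, 0, 0], [0, 0, -0.01], 1],
  ],
)

```text
time: 25.65
tool_pos: [0.4601, 0.0741, 0.0233]
tcp_rot: [-3.094, 0.541, -0.0]
wrist_force: [-1.1, -0.5, -0.7]
width: 0.178
```

Request:
move_arm(
  deltas=[
    [[0, 0, 0], [0, 0, -0.008], 1],
    [[0, 0, 0], [0, 0, -0.015], 1],
    [[0, 0, 0], [0, 0, -0.02], 1],
    [[0, 0, 0], [0, 0, -0.02], 1],
  ],
)

```text
time: 26.15
tool_pos: [0.4601, 0.074, 0.0213]
tcp_rot: [-3.095, 0.541, -0.0]
wrist_force: [0.2, -0.7, -1.7]
width: 0.172
```

Request:
move_arm(
  deltas=[
    [[0, 0, 0], [0, 0, -0.01], 1],
    [[0, 0, 0], [0, 0, -0.02], 1],
    [[0, 0, 0], [0, 0, -0.03], 1],
    [[0, 0, 0], [0, 0, -0.04], 1],
    [[0, 0, 0], [0, 0, -0.04], 1],
  ],
)

```text
time: 26.78
tool_pos: [0.4601, 0.074, 0.0173]
tcp_rot: [-3.095, 0.541, -0.0]
wrist_force: [0.7, 0.1, -0.7]
width: 0.173
```

Request:
move_arm(
  deltas=[
    [[0, 0, 0], [0, 0, -0.01], 1],
    [[0, 0, 0], [0, 0, -0.02], 1],
    [[0, 0, 0], [0, 0, -0.03], 1],
    [[0, 0, 0], [0, 0, -0.04], 1],
    [[0, 0, 0], [0, 0, -0.048], 1],
    [[0, 0, 0], [0, 0, -0.048], 1],
  ],
)

```text
time: 27.52
tool_pos: [0.4601, 0.074, 0.0125]
tcp_rot: [-3.095, 0.541, -0.0]
wrist_force: [-0.1, 1.2, -0.7]
width: 0.174
```

Request:
move_arm(
  deltas=[
    [[0, 0, 0], [0, 0, -0.005], 1],
    [[0, 0, 0], [0, 0, -0.01], 1],
    [[0, 0, 0], [0, 0, -0.015], 1],
    [[0, 0, 0], [0, 0, -0.015], 1],
  ],
)

```text
time: 28.02
tool_pos: [0.4601, 0.074, 0.0112]
tcp_rot: [-3.095, 0.541, -0.0]
wrist_force: [-0.2, 0.6, 1.7]
width: 0.176
```

Request:
move_arm(
  deltas=[
    [[0, 0, 0], [0, 0, -0.003], 1],
    [[0, 0, 0], [0, 0, -0.003], 1],
  ],
)

```text
time: 28.28
tool_pos: [0.4602, 0.074, 0.0111]
tcp_rot: [-3.095, 0.541, -0.0]
wrist_force: [-0.4, 0.8, 5.4]
width: 0.179
```

Request:
move_arm(
  deltas=[
    [[0, 0, 0], [0, 0, 0], 0.5],
    [[0, 0, 0], [0, 0, 0], 0.3],
    [[0, 0, 0], [0, 0, 0], 0.1],
    [[0, 0, 0], [0, 0, 0], 0.0],
    [[0, 0, 0], [0, 0, 0], 0.0],
    [[0, 0, 0], [0, 0, 0.1], 0.0],
    [[0, 0, 0], [0, 0, 0.3], 0.0],
    [[0, 0, 0], [0, 0, 0.6], 0.0],
    [[0, 0, 0], [0, 0, 1], 0.0],
    [[0, 0, 0], [0, 0, 1], 0.0],
  ],
)

```text
time: 29.52
tool_pos: [0.4638, 0.0744, 0.1154]
tcp_rot: [-3.092, 0.54, -0.013]
wrist_force: [0.1, -0.2, -0.3]
width: 0.497
```

Request:
move_arm(
  deltas=[
    [[0, 0, 0], [-0.2, 0.3, 0.1], 0],
    [[0, 0, 0], [-0.4, 0.6, 0.3], 0],
    [[0, 0, 0], [-0.4, 1, 0.3], 0],
    [[0, 0, 0], [-0.4, 1, 0.3], 0],
    [[0, 0, 0], [-0.4, 1, 0.3], 0],
  ],
)

```text
time: 30.15
tool_pos: [0.4194, 0.1735, 0.1401]
tcp_rot: [3.094, -0.539, -0.002]
wrist_force: [0.9, 0.1, -0.2]
width: 0.504
```

```bash
python3 - <<'E'
from h import *
s=status.read_state();print(s['tool_pos'],s['wrist_force'],s['width'])
ang('top')
for n,f,y in(('top','t10',.071),('side','s10',.0755)):
    p,d=snap(n,f); P=cloud(n,d); Q=P[(np.hypot(P[:,0]-.46,P[:,1]-y)<.02)&(P[:,2]>.066)&(P[:,2]<.1)]; print(n,len(Q),Q.mean(0),np.median(Q[:,2]))
p=np.load('pics/t10.npz')['p'][150:270,165:290,::-1]; q=np.load('pics/s10.npz')['p'][170:290,205:330,::-1]
cv2.imwrite('pics/end.png',cv2.resize(np.hstack([p,q]),None,fx=3.2,fy=3.2,interpolation=cv2.INTER_CUBIC))
E
```

```text
[0.41940501 0.17350418 0.14005807] [ 0.91295266  0.08358914 -0.22583873] 0.5041440682425108
spoke angle mod 90 66.56871854020801 0.002485959354470484 218
[(-120, 72), (-30, 66), (60, 68)]
top 33 [0.46160948 0.07234205 0.07615619] 0.07607767417718163
side 4 [0.45295729 0.07484026 0.07241856] 0.07332223654836913
```

View pics/end.png

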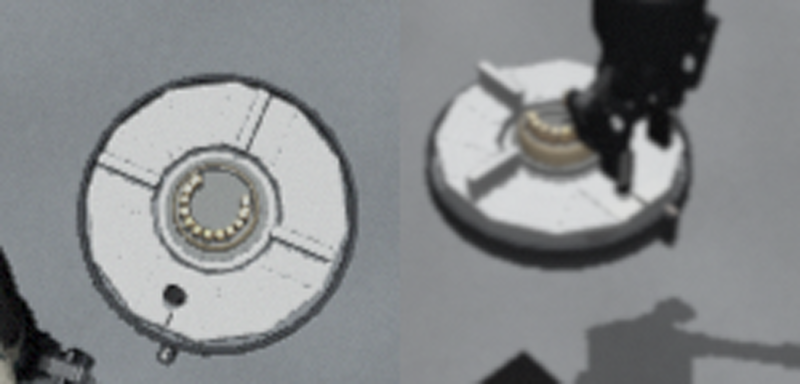

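The pin stands upright in the hole at (174,295). Its top is at 76 mm, as it should be when fully home, and the gripper is clear. I'll hand in.

```bash
python3 -c "
from workcell import order; print(order.finish_job())"
```

```text
the job is handed in; nothing more can be done
None
```

I turned the turntable to the mark, put the index pin fully home in the hidden socket, let go, and handed the job in at about 30 s; no verdict is reported.

- **Lining up:** I pushed one spoke from about 1.27 rad to within about 0.01 rad of the mark. The pin was still in its stand then, and the wrist force readings stayed under about 2 N.
- **Inserting:** The pin stood on the hidden block at about 6 N. I felt clockwise until it dropped in about 5 mm along the arc, then lowered it until the shoulder met the disc at about 5 N.
- **Last checks:** The top camera shows the pin's top at 76 mm, which is what it should be when fully home. It stands upright by eye, the turntable sits at about -0.07 rad, and the gripper is clear.
- **What disagreed:** The real finger tip is about 33 mm above the TCP position the robot reports. My first push therefore passed over the spoke without touching it. I measured the offset in the depth image and allowed for it from then on.
- **Weaker checks:** The side camera's final height reading of the pin (73 mm, from only 4 points) was partly hidden by the gripper, so I relied on the top camera. I did not measure the other things on the bench again at the end, though the arm never went near them.

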